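# Swing a slide magazine behind the guide post into a scanner's loading bay

## Robot

A 7-joint arm with a two-finger parallel gripper is mounted at the origin on the work surface. World frame = base frame: x ahead of the robot, y to its left, z up, the work surface at z = 0. Lengths are in m, angles in degrees, forces in N, time in s.
With the tool pointing down it reaches from about 0.425 to 0.875 m from the base axis. Payload 4.7 kg.
Tool frame: the origin (TCP) lies at the very end of the fingers, on their centre line; the grasp point (between the pads) lies 19 mm behind it (env.grip_point_offset is the distance from the TCP to the grasp point, in m); z points along the fingers, y is the line along which they close (so a half turn about z gives the same grasp; the last joint's range is limited). The gripper opens to 87 mm and grips with 3 to 60 N. Pads are 19 mm wide; open, the fingers measure 117 mm over their backs; the gripper's body (75 mm by 190 mm) begins 51 mm behind the grasp point.
Start: joints at [0.808, 18.392, -4.016, 83.108, 1.295, 78.541, -3.26], TCP at [0.65, -0, 0.223] pointing down, gripper open.
Joint ranges: [-163.93, 163.93], [-17.29, 119.83], [-79.2, 71.16], [3.27, 140.29], [-89.18, 269.18], [5.43, 117.66], [-154.24, 154.24]. Speed limits (degrees/s): [147.25, 147.25, 180, 180, 180, 180, 180].

## Interface

Orientations are given as [roll, pitch, yaw] about the fixed x, y, z axes, in that order (R = Rz(yaw) Ry(pitch) Rx(roll)).
In Python, from cell import env gives the robot as it stands.
- The arm moves only by the tool jog_arm, never from a script. Its argument "motion" is a list of rows, each an object of numbers: "x", "y", "z": the shift along the tool's x, y, z in cm; "ax", "ay", "az": the turn, a rotation vector about the tool's x, y, z in degrees. In form: [{"x": .., "y": .., "z": .., "ax": .., "ay": .., "az": ..}, ...]. A call has exactly 5 rows; each row shifts and turns the commanded pose from where the row before left it, along the tool's axes as they then stand; what a row does not reach is not made up. A row lasts 1/10 s, in which the tool goes at most 50 mm and 8.59 degrees, less where a joint would pass 70% of its speed; a pose out of reach is approached as far as the arm can. A call is refused whole if a number of a shift passes 5 or a number of a turn 8.59, either way. A call with a gripper value outside its range is refused whole. "claw" is the gripper command: -1 is shut, 1 is fully open, values between are in proportion, set as the call begins (left out, the last holds). The fingers move at their own pace and stop on an object; "squeeze" is the grip in N (left out, the last holds). Time passes only in rows, so rows that do not move let the fingers close, or fill a call up. It gives the time, the measured TCP pose, the force, the opening and the grip force at its end, in the units of the state.
- env.get_obs(): the state, without advancing time (a new reading comes with each control period).
- env.read_camera(name): name is "scene" or "side" or "wrist"; returns the picture (420x560x3 uint8, red, green, blue); there is no depth.
- env.camera_params(name): a dict with "fx", "fy", "cx", "cy" (pixels), "extrinsics" (4x4, takes a point from world to camera coordinates). Camera axes: x right, y up, looking along -z (the intrinsics and any distortion apply to the point x, -y, -z); pixel columns grow to the right and rows downward; lengths in m; the calibration is good to about 2 mm. A picture is of the moment at which its call begins: read the wrist's pose just before it. camera_params takes no time and is no camera call; for the wrist camera it gives the pose at the moment of the call.
- env.sign_off(): hands the job in; it is judged then, once.
The state is a dict: "time_s": time; "qpos": joint angles; "joint_velocities": joint speeds; "effort": joint torques, N m; "tool_pos": TCP position; "tool_rot": TCP orientation; "force": force on the tool from outside, world axes, zero at the start; "wrist_torque": the same for the moment, N m; "grip_width": finger opening in m; "grasp_force": force on a finger pad.
Only numpy, scipy, OpenCV 4.12 (cv2) and the standard library are available. Lean on these libraries where they do the work, as an engineer would, in place of code of your own. Each camera call takes 0.05 s, during which the arm holds its last target. There are 200 camera calls.

## Task

Load the long slide magazine into the scanner's loading bay by pushing it along the bench with the fingertips, never lifting it: angle its blue nose end in behind the guide post, then swing the other end in, until the magazine lies inside the bay flat against the back stop along its whole length. Leave everything else on the bench where it stands, and finish with the hand clear.

Things in the scene. Friction and masses are not known exactly. Their poses are not given: they have to be found in the camera images.
- magazine: White slide magazine, a plain bar 36 mm wide (own x), 250 mm long (own y), 30 mm high, with glass slide edges rising 8 mm above its top; nose end (own +y) blue. Origin: centre of the underside; z up. About 0.3 to 0.5 kg, loose on the bench, slides when pushed. Starts in front of the bay, roughly parallel to it, nose to the robot's left and short of the post.
- nose (a point): centre of the bottom edge of the magazine's blue nose end face (125 mm along own +y from the middle)
- tail (a point): centre of the bottom edge of the magazine's white tail end face (125 mm along own -y)
- scanner: White slide scanner with blue trim, fixed. Origin: on the bench, at the middle of the face of the bay's upright back stop; own +x points into the scanner, own +y along the stop to the left, z up. The stop is the flat front of a grey deck 34 mm high, 440 mm long, 110 mm deep; behind the deck the housing rises to 153 mm.
- bay (a point): Centre of the loading bay's blue floor, 27 mm in front of the stop, axes as the scanner's. The floor is flush with the bench, front open, 320 mm long (own y -160 to +160) between two blue end cheeks, each 10 mm thick, 30 mm high, standing out 30 mm from the stop.
- post: Fixed upright steel guide post with a yellow band, 20 mm in diameter, 45 mm high, in the mouth of the bay near its left end; origin at the centre of its foot, axes parallel to the scanner's. 56 to 62 mm are free between the post and the back stop. It blocks the magazine from going straight in.
- oil_bottle: amber bottle, 28 mm diameter, 55 mm high, loose, to be left alone; origin under its centre
- objective: steel microscope objective standing up, 30 mm diameter, 44 mm high, loose, to be left alone; origin under its centre
- jar: jar with a red lid, 44 mm diameter, 50 mm high, loose, to be left alone; origin under its centre
- dish: clear closed dish, 90 mm diameter, 15 mm high, loose, to be left alone; origin under its centre
- slide_box: white box 60 x 85 x 30 mm with a green spot, loose, to be left alone; origin under its centre
- torch: black and silver pocket torch lying down, 122 mm long, 26 mm thick, loose, to be left alone; origin under it, 50 mm from its black end; own x along it to the silver end
Things that resemble listed ones, but are neither listed nor needed, are in the scene too. What is shaped like the post but red is not meant.

How it is judged:
By the outcome, as a careful person would: the job done as asked, in the order asked, and still so for the second after the job is handed in, with the robot touching nothing.
It also fails if it takes over 64 s, if anything falls off the work surface, if the arm or the gripper's body presses on something with over 40 N, if the wrist force passes 120 N, or if a joint passes its speed limit or range.

## Working session

There is one attempt and no reset: what is moved stays moved. The work goes in short steps, Python scripts to look and compute and a tool call to move; the robot and the scene stay as the last step left them, time stands still between calls to the robot, and variables do not carry over. Pictures are saved under pics/ and viewed, at most 10 in all, crops included, and the job is handed in when it is done.

Besides the shell and the picture viewer there is one more tool, called by a JSON object that holds its "name" and its "arguments", one argument or row to a line. jog_arm: Moves the arm, as the interface text tells. Its arguments: {"type":"object","properties":{"motion":{"type":"array"},"claw":{"type":"number"},"squeeze":{"type":"number"}},"required":["motion"]}

```bash
ls; mkdir -p pics
cat > h.py <<'E'
import numpy as np, cv2
from cell import env
def snap(n,f):
    P=env.camera_params(n); im=np.asarray(env.read_camera(n)); cv2.imwrite('pics/'+f,im[:,:,::-1]); return im,P
def ray(P,u,v):
    E=np.array(P['extrinsics']); d=np.array([(u-P['cx'])/P['fx'],-(v-P['cy'])/P['fy'],-1.])
    R=E[:3,:3]; return -R.T@E[:3,3], R.T@d
def on(P,u,v,z=0):
    o,d=ray(P,u,v); return o+d*(z-o[2])/d[2]
def proj(P,p):
    E=np.array(P['extrinsics']); c=E[:3,:3]@np.array(p)+E[:3,3]
    return np.array([P['cx']-P['fx']*c[0]/c[2],P['cy']+P['fy']*c[1]/c[2]])
E
python3 - <<'E'
from h import *
for n in ['scene','side','wrist']:
    im,P=snap(n,n+'0.png'); print(n,{k:P[k] for k in P if k!='extrinsics'}); print(np.round(np.array(P['extrinsics']),3).tolist(), ray(P,280,210))
print(env.get_obs())
E
```

```text
pics
scene {'fx': 389.1998328174358, 'fy': 389.1998328174358, 'cx': 283.6825542416845, 'cy': 202.6510236368895}
[[0.881, 0.473, -0.006, -0.452], [-0.247, 0.471, 0.847, 0.107], [0.403, -0.745, 0.532, -1.386], [0.0, 0.0, 0.0, 1.0]] (array([ 0.98369592, -0.86882115,  0.6442876 ]), array([-0.40660751,  0.73131285, -0.54799445]))
side {'fx': 481.27212159170244, 'fy': 481.27212159170244, 'cx': 271.2781308087284, 'cy': 212.3128377395777}
[[-0.8, -0.6, -0.001, 0.415], [0.404, -0.539, 0.739, -0.249], [-0.444, 0.591, 0.673, -0.996], [0.0, 0.0, 0.0, 1.0]] (array([-0.00979623,  0.7033208 ,  0.85461885]), array([ 0.43160185, -0.60434344, -0.66995549]))
wrist {'fx': 298.6885787097279, 'fy': 298.6885787097279, 'cx': 276.57498079430735, 'cy': 210.28689490957296}
[[1.0, -0.001, -0.002, -0.648], [0.0, 0.966, -0.258, 0.03], [0.002, 0.258, 0.966, -0.391], [0.0, 0.0, 0.0, 1.0]] (array([0.64912493, 0.07142496, 0.38408165]), array([ 0.00912037, -0.25741315, -0.96632691]))
{'time_s': 0.15, 'qpos': array([ 0.8072156 , 18.42899976, -4.014466  , 83.15794311,  1.29477404,
       78.53944508, -3.26082373]), 'joint_velocities': array([ 0.04299445, -0.20025293,  0.02145963, -0.18870627, -0.00158933,
        0.0404105 ,  0.02732297]), 'effort': array([ 2.16972071e-04, -4.91794288e+01, -4.04079035e-01, -3.12878716e+01,
       -6.39387709e-02,  4.04033612e-02,  9.90178205e-05]), 'tool_pos': array([ 6.49598610e-01, -4.94948150e-05,  2.21723959e-01]), 'tool_rot': array([-1.79918808e+02,  5.05854139e-03,  9.00002816e+01]), 'force': array([-0.49190459, -0.73898568,  0.51175582]), 'wrist_torque': array([-0.03598731, -0.06870808, -0.02266391]), 'grasp_force': 0.0, 'grip_width': 0.08723348535452503}
```

View pics/scene0.png

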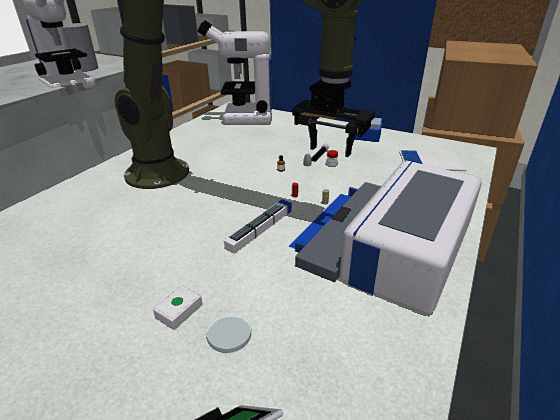

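View pics/side0.png

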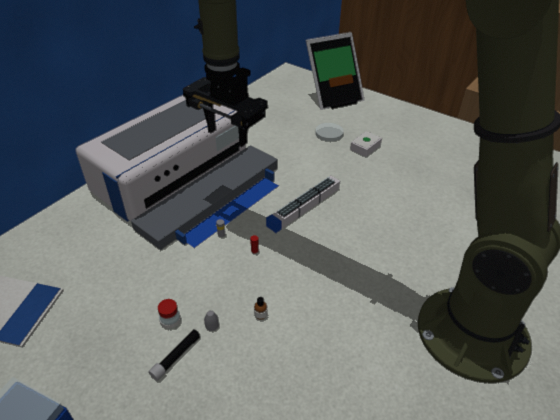

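View pics/wrist0.png

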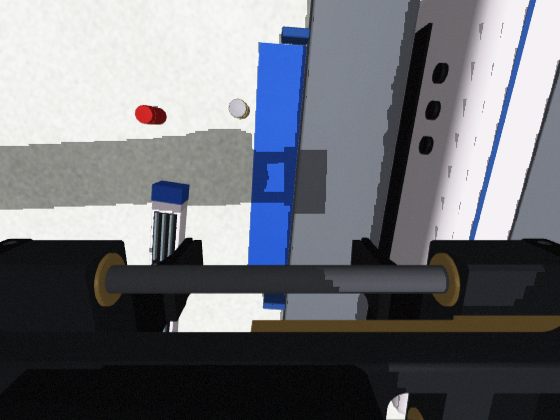

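Run:
```python
import cv2,numpy as np
s=cv2.imread('pics/side0.png');c=cv2.imread('pics/scene0.png');w=cv2.imread('pics/wrist0.png')
a=cv2.resize(s[170:270,170:350],None,fx=4,fy=4,interpolation=cv2.INTER_CUBIC)[:300] 
A=cv2.resize(s[140:260,130:350],(800-20,425),interpolation=cv2.INTER_CUBIC)
B=cv2.resize(c[170:260,215:365],(780//2,234),interpolation=cv2.INTER_CUBIC)
print(A.shape)
C=np.zeros((600,780,3),np.uint8);C[:366]=cv2.resize(s[165:251,165:348],(780,366),interpolation=cv2.INTER_CUBIC)
C[366:,:390]=B
C[366:,390:]=cv2.resize(w[60:210,125:375],(390,234),interpolation=cv2.INTER_CUBIC)
cv2.imwrite('pics/comp0.png',C)
```

```text
(425, 780, 3)
```

View pics/comp0.png

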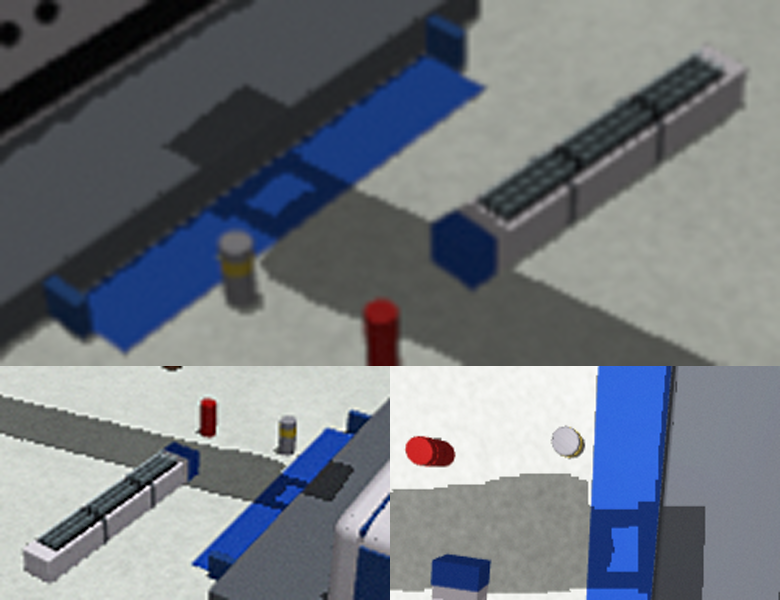

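Run:
```python
from h import *
P={n:env.camera_params(n) for n in ['scene','side','wrist']}
s=lambda u,v,z=0: on(P['side'],165+u/4.262,165+v/4.262,z).round(4)[:2]
c=lambda u,v,z=0: on(P['scene'],215+u/2.6,170+(v-366)/2.6,z).round(4)[:2]
w=lambda u,v,z=0: on(P['wrist'],125+(u-390)/1.56,60+(v-366)/1.56,z).round(4)[:2]
W=lambda u,v,z=0: on(P['wrist'],u,v,z).round(4)[:2]
print('floor front L,R side',s(125,352),s(487,88),'floor back',s(88,290),s(430,60))
print('floor front scene', c(193,565), 'wrist L corners',W(259,43),W(305,45),'front low',W(249,265), 'back low',W(290,265))
print('deck top edge wrist z.034',W(312,0,.034),W(293,265,.034))
print('nose side',s(432,255),s(473,290),'tail',s(743,108))
print('tail scene',c(25,570),c(50,580),'nose +x',c(197,478))
print('nose wrist top',W(152,202,.03),W(187,205,.03),'bot',W(153,182),W(189,185))
print('post top side',s(236,240,.045),'foot',s(240,302),'wrist top',W(238,108,.045),'scene',c(288,420,.045))
im=cv2.imread('pics/wrist0.png');hsv=cv2.cvtColor(im,cv2.COLOR_BGR2HSV)
for n in ['wrist','side','scene']:
    h=cv2.cvtColor(cv2.imread(f'pics/{n}0.png'),cv2.COLOR_BGR2HSV)
    m=cv2.inRange(h,(108,150,40),(125,255,255)); 
    k,l,st,ce=cv2.connectedComponentsWithStats(m)
    for i in range(1,k):
        if st[i,4]>40: 
            q=cv2.approxPolyDP(cv2.convexHull(cv2.findContours((l==i).astype('uint8'),0,2)[0][0]),2,True)[:,0]
            print(n,st[i].tolist(),q.tolist())
```

```text
floor front L,R side [0.6274 0.1684] [ 0.6026 -0.1488] floor back [0.6799 0.1448] [ 0.6506 -0.1499]
floor front scene [ 0.6116 -0.152 ] wrist L corners [0.6282 0.1693] [0.6815 0.1671] front low [ 0.6096 -0.1106] back low [ 0.667  -0.1106]
deck top edge wrist z.034 [0.6848 0.2001] [ 0.6693 -0.0945]
nose side [ 0.5353 -0.0008] [0.4978 0.0084] tail [ 0.457  -0.2321]
tail scene [ 0.4653 -0.2382] [ 0.4966 -0.2395] nose +x [ 0.5421 -0.0088]
nose wrist top [ 0.4965 -0.0128] [ 0.5389 -0.0166] bot [0.4878 0.0068] [0.5343 0.0028]
post top side [0.6042 0.0939] foot [0.6014 0.0985] wrist top [0.607  0.0948] scene [0.611  0.0891]
wrist [470, 0, 66, 240, 1159] [[535, 0], [474, 236], [470, 239], [530, 1]]
wrist [248, 27, 62, 238, 9956] [[309, 29], [287, 262], [248, 264], [259, 43], [283, 27]]
wrist [152, 181, 37, 23, 704] [[152, 185], [160, 181], [186, 184], [187, 199], [181, 203], [152, 199]]
wrist [264, 294, 21, 16, 305] [[284, 295], [284, 309], [264, 307], [265, 294]]
side [0, 0, 206, 235, 20570] [[197, 1], [205, 76], [82, 184], [0, 234], [0, 0]]
side [237, 0, 104, 84, 4106] [[340, 1], [337, 32]
[... 473 characters left out ...]
 [63, 407]]
scene [269, 0, 53, 112, 4963] [[270, 0], [301, 1], [320, 11], [321, 78], [310, 100], [291, 111], [271, 108]]
scene [344, 0, 93, 142, 9026] [[436, 0], [412, 132], [378, 141], [355, 139], [344, 106], [355, 8], [363, 0]]
scene [162, 75, 10, 30, 113] [[171, 104], [162, 84], [162, 75], [167, 75]]
scene [519, 78, 41, 342, 10401] [[519, 419], [526, 169], [559, 78], [559, 418]]
scene [354, 151, 68, 85, 256] [[415, 151], [421, 163], [354, 235], [402, 151]]
scene [289, 187, 68, 65, 796] [[356, 189], [298, 251], [289, 246], [340, 194], [350, 187]]
scene [279, 200, 12, 14, 62] [[280, 200], [290, 203], [288, 213]]
scene [349, 240, 31, 54, 1188] [[354, 240], [379, 248], [372, 293], [349, 284]]
```

{"name": "jog_arm", "arguments": {
  "motion": [
    {"x":-2.3,"y":-3.5,"z":1},
    {"x":-2.3,"y":-3.5,"z":1},
    {"x":-2.3,"y":-3.5,"z":1},
    {"x":-2.3,"y":-3.5,"z":1},
    {"x":-2.3,"y":-3.5,"z":1}
  ],
  "claw": 1
}}

```text
$.motion[0]: bad value
```

{"name": "jog_arm", "arguments": {
  "motion": [
    {"az":8.2},
    {"az":8.2},
    {"az":8.2},
    {"az":8.2},
    {"az":8.2}
  ]
}}

```text
$.motion[0]: bad value
```

{"name": "jog_arm", "arguments": {
  "motion": [
    {"az":8.2},
    {"az":8.2},
    {"az":8.2},
    {"az":8.2},
    {"az":8.2}
  ]
}}

```text
$.motion[0]: bad value
```

{"name": "jog_arm", "arguments": {
  "motion": [
    {"az":8.2},
    {"az":8.2},
    {},
    {},
    {}
  ]
}}

```text
$.motion[0]: bad value
```

Run:
```python
from h import *
o=env.get_obs();print(o['time_s'],o['tool_pos'],o['tool_rot'])
im,P=snap('wrist','wrist1.png');E=np.array(P['extrinsics']);print(-E[:3,:3].T@E[:3,3])
```

```text
0.15 [ 6.49598610e-01 -4.94948150e-05  2.21723959e-01] [-1.79918808e+02  5.05854139e-03  9.00002816e+01]
[0.64916169 0.07142751 0.38422635]
```

View pics/wrist1.png

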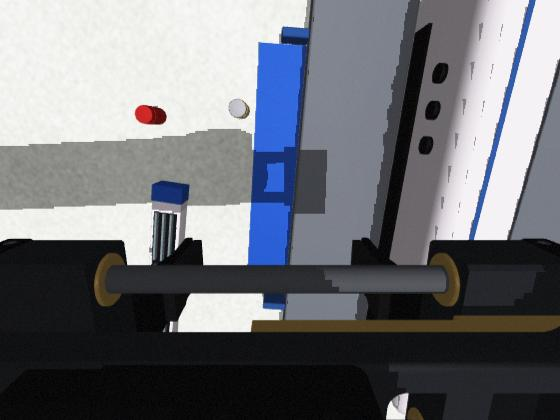

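{"name": "jog_arm", "arguments": {
  "motion": [
    {"x":-2.3,"y":-3.5,"z":1,"ax":0,"ay":0,"az":0},
    {"x":-2.3,"y":-3.5,"z":1,"ax":0,"ay":0,"az":0},
    {"x":-2.3,"y":-3.5,"z":1,"ax":0,"ay":0,"az":0},
    {"x":-2.3,"y":-3.5,"z":1,"ax":0,"ay":0,"az":0},
    {"x":-2.3,"y":-3.5,"z":1,"ax":0,"ay":0,"az":0}
  ],
  "claw": 1
}}

```text
time_s: 0.7
tool_pos: [0.4734, -0.1158, 0.172]
tool_rot: [-180.0, 0.0, 90.0]
force: [0.7, -0.3, 0.2]
grip_width: 0.0871
grasp_force: 0.0
```

{"name": "jog_arm", "arguments": {
  "motion": [
    {"x":0,"y":0,"z":0,"ax":0,"ay":0,"az":8.2},
    {"x":0,"y":0,"z":0,"ax":0,"ay":0,"az":8.2},
    {"x":0,"y":0,"z":0,"ax":0,"ay":0,"az":8.2},
    {"x":0,"y":0,"z":0,"ax":0,"ay":0,"az":8.2},
    {"x":0,"y":0,"z":0,"ax":0,"ay":0,"az":8.2}
  ]
}}

```text
time_s: 1.2
tool_pos: [0.4748, -0.115, 0.1725]
tool_rot: [-180.0, 0.0, 48.7]
force: [0.2, -1.1, 0.2]
grip_width: 0.0869
grasp_force: 0.0
```

{"name": "jog_arm", "arguments": {
  "motion": [
    {"x":0,"y":0,"z":0,"ax":0,"ay":0,"az":8.2},
    {"x":0,"y":0,"z":0,"ax":0,"ay":0,"az":8.2},
    {"x":0,"y":0,"z":0,"ax":0,"ay":0,"az":8.2},
    {"x":0,"y":0,"z":0,"ax":0,"ay":0,"az":8.2},
    {"x":0,"y":0,"z":0,"ax":0,"ay":0,"az":8.2}
  ]
}}

```text
time_s: 1.7
tool_pos: [0.4749, -0.115, 0.1725]
tool_rot: [-180.0, 0.0, 7.7]
force: [-0.5, 0.4, 0.7]
grip_width: 0.0873
grasp_force: 0.0
```

{"name": "jog_arm", "arguments": {
  "motion": [
    {"x":0,"y":0,"z":0,"ax":0,"ay":0,"az":8.2},
    {"x":0,"y":0,"z":0,"ax":0,"ay":0,"az":8.2},
    {"x":0,"y":0,"z":0,"ax":0,"ay":0,"az":0},
    {"x":0,"y":0,"z":0,"ax":0,"ay":0,"az":0},
    {"x":0,"y":0,"z":0,"ax":0,"ay":0,"az":0}
  ]
}}

```text
time_s: 2.2
tool_pos: [0.475, -0.115, 0.1725]
tool_rot: [180.0, 0.0, -8.3]
force: [0.5, -0.1, -0.3]
grip_width: 0.0868
grasp_force: 0.0
```

Run:
```python
from h import *
o=env.get_obs();print(o['time_s'],o['tool_pos'],o['tool_rot'])
im,P=snap('wrist','wrist1.png');E=np.array(P['extrinsics']);print(-E[:3,:3].T@E[:3,3])
```

```text
2.2 [ 0.47496993 -0.11497974  0.17251614] [ 1.79998860e+02  1.99277074e-03 -8.25804273e+00]
[ 0.54410686 -0.12419397  0.33505587]
```

View pics/wrist1.png

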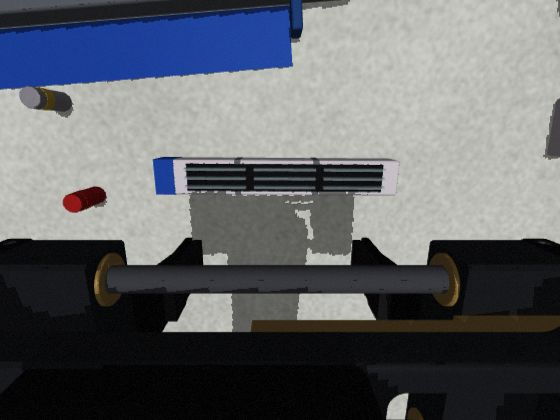

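Run:
```python
from h import *
P=env.camera_params('wrist')
W=lambda u,v,z=0: on(P,u,v,z).round(4)[:2]
print('nadir',proj(P,[.5441,-.1242,0]))
print('top: nose corners',W(155,159,.03),W(154,194,.03),'tail',W(397,161,.03),W(398,193,.03))
print('floor front',W(0,88),W(292,66),'floor right end back',W(289,10),'cheek',W(301,36),W(301,36,.03), 'stop line bot?',W(0,31),W(289,10), 'deck top',W(0,28,.034),W(289,8,.034))
print('post foot',W(65,103),'top',W(32,97,.045),'red top',W(73,201,.045), 'foot',W(98,193))
im=cv2.imread('pics/wrist1.png')
for u in (60,150,250): print(u,[tuple(im[v,u]) for v in range(0,40,3)])
```

```text
nadir [276.6242647  130.20092144]
top: nose corners [0.5341 0.0015] [0.4991 0.0116] tail [ 0.4966 -0.2404] [ 0.4633 -0.2401]
floor front [0.6284 0.1561] [ 0.6049 -0.1491] floor right end back [ 0.6554 -0.1528] cheek [ 0.631  -0.1617] [ 0.6232 -0.1583] stop line bot? [0.6792 0.1357] [ 0.6554 -0.1528] deck top [0.6677 0.1084] [ 0.6457 -0.1501]
post foot [0.6042 0.0936] top [0.6055 0.0925] red top [0.5061 0.0866] foot [0.5051 0.088 ]
60 [(np.uint8(93), np.uint8(85), np.uint8(82)), (np.uint8(93), np.uint8(87), np.uint8(84)), (np.uint8(80), np.uint8(74), np.uint8(72)), (np.uint8(42), np.uint8(38), np.uint8(38)), (np.uint8(31), np.uint8(29), np.uint8(26)), (np.uint8(29), np.uint8(27), np.uint8(25)), (np.uint8(30), np.uint8(29), np.uint8(28)), (np.uint8(31), np.uint8(29), np.uint8(28)), (np.uint8(78), np.uint8(42), np.uint8(26)), (np.uint8(96), np.uint8(39), np.uint8(17)), (np.uint8(150), np.uint8(60), np.uint8(24)), (np.uint8(150), np.uint8(59), np.uint8(24)), (np.uint8(152), np.uint8(61), np.uint8(28)), (np.uint8(152), np.uint8(62), np.uint8(28))]
150 [(np.uint8(64), np.uint8(58), np.uint
[... 515 characters left out ...]
uint8(64), np.uint8(29)), (np.uint8(153), np.uint8(62), np.uint8(26))]
250 [(np.uint8(31), np.uint8(26), np.uint8(26)), (np.uint8(30), np.uint8(28), np.uint8(29)), (np.uint8(37), np.uint8(36), np.uint8(36)), (np.uint8(82), np.uint8(36), np.uint8(19)), (np.uint8(79), np.uint8(33), np.uint8(15)), (np.uint8(160), np.uint8(69), np.uint8(31)), (np.uint8(160), np.uint8(69), np.uint8(30)), (np.uint8(158), np.uint8(67), np.uint8(31)), (np.uint8(160), np.uint8(71), np.uint8(34)), (np.uint8(159), np.uint8(69), np.uint8(33)), (np.uint8(158), np.uint8(67), np.uint8(31)), (np.uint8(160), np.uint8(69), np.uint8(33)), (np.uint8(158), np.uint8(66), np.uint8(29)), (np.uint8(161), np.uint8(69), np.uint8(33))]
```

{"name": "jog_arm", "arguments": {
  "motion": [
    {"x":-1.7,"y":0,"z":4,"ax":0,"ay":0,"az":0},
    {"x":0,"y":0,"z":4,"ax":0,"ay":0,"az":0},
    {"x":0,"y":0,"z":4,"ax":0,"ay":0,"az":0},
    {"x":0,"y":0,"z":4,"ax":0,"ay":0,"az":0},
    {"x":0,"y":0,"z":0.2,"ax":0,"ay":0,"az":0}
  ]
}}

```text
time_s: 2.75
tool_pos: [0.4535, -0.1116, 0.0061]
tool_rot: [-180.0, 0.6, -8.3]
force: [-0.4, -0.1, 0.8]
grip_width: 0.0873
grasp_force: 0.0
```

{"name": "jog_arm", "arguments": {
  "motion": [
    {"x":0.6,"y":0,"z":0,"ax":0,"ay":0,"az":0},
    {"x":0.6,"y":0,"z":0,"ax":0,"ay":0,"az":0},
    {"x":0.5,"y":0,"z":0,"ax":0,"ay":0,"az":0},
    {"x":0.8,"y":-0.1,"z":0,"ax":0,"ay":0,"az":0.8},
    {"x":0.8,"y":-0.1,"z":0,"ax":0,"ay":0,"az":0.8}
  ]
}}

```text
time_s: 3.25
tool_pos: [0.492, -0.1157, 0.0116]
tool_rot: [180.0, -0.0, -10.1]
force: [-3.4, -0.1, 2.8]
grip_width: 0.0871
grasp_force: 1.8
```

{"name": "jog_arm", "arguments": {
  "motion": [
    {"x":0.8,"y":-0.15,"z":0,"ax":0,"ay":0,"az":0.8},
    {"x":0.8,"y":-0.15,"z":0,"ax":0,"ay":0,"az":0.8},
    {"x":0.8,"y":-0.15,"z":0,"ax":0,"ay":0,"az":0.8},
    {"x":0.8,"y":-0.15,"z":0,"ax":0,"ay":0,"az":0.8},
    {"x":0.8,"y":-0.15,"z":0,"ax":0,"ay":0,"az":0.8}
  ]
}}

```text
time_s: 3.75
tool_pos: [0.5325, -0.1161, 0.0105]
tool_rot: [180.0, 0.0, -14.1]
force: [-4.0, 0.4, 3.8]
grip_width: 0.087
grasp_force: 1.8
```

{"name": "jog_arm", "arguments": {
  "motion": [
    {"x":0.8,"y":-0.15,"z":0,"ax":0,"ay":0,"az":0.8},
    {"x":0.8,"y":-0.15,"z":0,"ax":0,"ay":0,"az":0.8},
    {"x":0,"y":0,"z":0,"ax":0,"ay":0,"az":0},
    {"x":-1,"y":0,"z":0,"ax":0,"ay":0,"az":0},
    {"x":-2,"y":0,"z":0,"ax":0,"ay":0,"az":0}
  ]
}}

```text
time_s: 4.25
tool_pos: [0.52, -0.1093, 0.0108]
tool_rot: [-180.0, -0.1, -15.6]
force: [0.1, -0.3, -0.3]
grip_width: 0.0869
grasp_force: 0.0
```

{"name": "jog_arm", "arguments": {
  "motion": [
    {"x":0,"y":0,"z":-4,"ax":0,"ay":0,"az":0},
    {"x":0,"y":0,"z":-5,"ax":0,"ay":0,"az":0},
    {"x":0,"y":0,"z":-5,"ax":0,"ay":0,"az":0},
    {"x":0,"y":0,"z":-4,"ax":0,"ay":0,"az":0},
    {"x":0,"y":0,"z":0,"ax":0,"ay":0,"az":0}
  ]
}}

```text
time_s: 4.75
tool_pos: [0.5228, -0.1097, 0.1976]
tool_rot: [-179.9, -0.8, -15.6]
force: [0.6, 0.3, -0.3]
grip_width: 0.0872
grasp_force: 0.0
```

Run:
```python
from h import *
o=env.get_obs();print(o['time_s'],o['tool_pos'],o['tool_rot'])
im,P=snap('wrist','wrist2.png');np.save('P2.npy',P)
h=cv2.cvtColor(im,cv2.COLOR_RGB2HSV)
m=cv2.inRange(h,(108,150,40),(125,255,255)); k,l,st,ce=cv2.connectedComponentsWithStats(m)
for i in range(1,k):
    if st[i,4]>60: print(st[i].tolist(),cv2.approxPolyDP(cv2.convexHull(cv2.findContours((l==i).astype('uint8'),0,2)[0][0]),2,True)[:,0].tolist())
```

```text
4.75 [ 0.5227716  -0.10974204  0.19756505] [-179.89996472   -0.76616128  -15.60172524]
[0, 56, 297, 114, 14376] [[292, 57], [296, 85], [290, 114], [180, 161], [31, 169], [0, 150], [0, 124]]
```

View pics/wrist2.png

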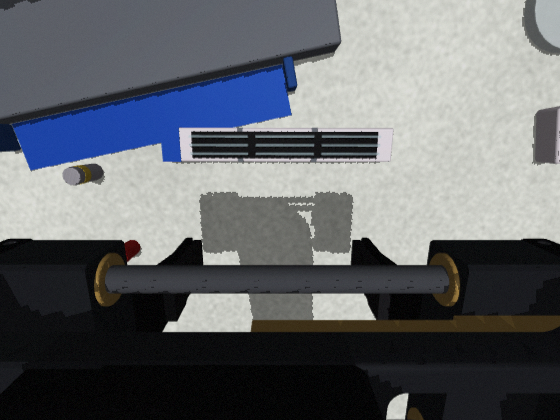

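```bash
cat >> h.py <<'E'
A=np.radians(4.4); S=np.array([.6703,.0059])
def own(p):
    r=(np.array(p)[:2]-S)*1000; return np.round([r[0]*np.cos(A)-r[1]*np.sin(A), r[0]*np.sin(A)+r[1]*np.cos(A)],1)
E
python3 - <<'E'
from h import *
P=env.camera_params('wrist'); W=lambda u,v,z=0: on(P,u,v,z)[:2]
print('nadir',proj(P,[*ray(P,0,0)[0][:2],0]))
for n,u,v,z in [('floorLF',31,170,0),('RF',291,114,0),('RB',286,68,0),('LB',13,124,0),('post foot',95,172,0),('post top',70,175,.045),('noseB',163,128,.03),('noseF',163,161,.03),('tailB',393,128,.03),('tailF',392,161,.03),('box',536,110,.03),('box2',534,160,.03)]:
    p=W(u,v,z); print(n,p.round(4),own(p))
E
```

```text
nadir [276.97670391 132.69490643]
floorLF [0.6247 0.1674] [-57.9 157.5]
RF [ 0.6025 -0.1482] [ -55.8 -158.9]
RB [ 0.6505 -0.1554] [  -7.3 -162.3]
LB [0.6782 0.1626] [ -4.1 156.8]
post foot [0.6019 0.0947] [-75.1  83.3]
post top [0.6041 0.0933] [-72.7  82.1]
noseB [ 0.6241 -0.0126] [-44.7 -22. ]
noseF [ 5.917e-01 -1.000e-04] [-77.9 -12. ]
tailB [ 0.5585 -0.2465] [ -92.1 -260.2]
tailF [ 0.5246 -0.2394] [-126.4 -255.8]
box [ 0.5362 -0.3928] [-103.1 -407.8]
box2 [ 0.4842 -0.3876] [-155.3 -406.7]
```

{"name": "jog_arm", "arguments": {
  "motion": [
    {"x":0,"y":0,"z":4.6,"ax":0,"ay":0,"az":0},
    {"x":0,"y":0,"z":4.7,"ax":0,"ay":0,"az":0},
    {"x":0,"y":0,"z":4.7,"ax":0,"ay":0,"az":0},
    {"x":0,"y":0,"z":4.5,"ax":0,"ay":0,"az":0},
    {"x":1.0,"y":0,"z":0,"ax":0,"ay":0,"az":0}
  ]
}}

```text
time_s: 5.3
tool_pos: [0.5267, -0.1113, 0.0024]
tool_rot: [180.0, 0.2, -15.6]
force: [-0.2, -0.2, 0.8]
grip_width: 0.0871
grasp_force: 0.0
```

{"name": "jog_arm", "arguments": {
  "motion": [
    {"x":0.9,"y":0,"z":0,"ax":0,"ay":0,"az":0},
    {"x":0.9,"y":0,"z":0,"ax":0,"ay":0,"az":0},
    {"x":0.7,"y":-0.05,"z":0,"ax":0,"ay":0,"az":0},
    {"x":0,"y":0,"z":0,"ax":0,"ay":0,"az":0},
    {"x":-1.5,"y":0,"z":0,"ax":0,"ay":0,"az":0}
  ]
}}

```text
time_s: 5.8
tool_pos: [0.5401, -0.1145, 0.0058]
tool_rot: [-180.0, -0.1, -15.6]
force: [0.3, 0.8, -0.2]
grip_width: 0.087
grasp_force: 0.0
```

{"name": "jog_arm", "arguments": {
  "motion": [
    {"x":-1.5,"y":0,"z":0,"ax":0,"ay":0,"az":0},
    {"x":0,"y":0,"z":-4,"ax":0,"ay":0,"az":0},
    {"x":0,"y":0,"z":-4,"ax":0,"ay":0,"az":0},
    {"x":1.7,"y":4.6,"z":0,"ax":0,"ay":0,"az":0},
    {"x":1.7,"y":4.6,"z":0,"ax":0,"ay":0,"az":0}
  ],
  "claw": -0.86
}}

```text
time_s: 6.3
tool_pos: [0.534, -0.2075, 0.0881]
tool_rot: [-180.0, -0.3, -15.3]
force: [1.9, -0.4, -0.4]
grip_width: 0.0548
grasp_force: 0.0
```

{"name": "jog_arm", "arguments": {
  "motion": [
    {"x":1.7,"y":4.6,"z":0,"ax":0,"ay":0,"az":0},
    {"x":0,"y":0,"z":0,"ax":0,"ay":0,"az":-8.2},
    {"x":0,"y":0,"z":0,"ax":0,"ay":0,"az":-8.2},
    {"x":0,"y":0,"z":0,"ax":0,"ay":0,"az":-8.2},
    {"x":0,"y":0,"z":0,"ax":0,"ay":0,"az":-8.2}
  ]
}}

```text
time_s: 6.8
tool_pos: [0.5359, -0.2567, 0.0856]
tool_rot: [-180.0, -0.0, 17.5]
force: [-0.4, 0.0, -0.0]
grip_width: 0.0154
grasp_force: 0.0
```

{"name": "jog_arm", "arguments": {
  "motion": [
    {"x":0,"y":0,"z":0,"ax":0,"ay":0,"az":-8.2},
    {"x":0,"y":0,"z":0,"ax":0,"ay":0,"az":-8.2},
    {"x":0,"y":0,"z":0,"ax":0,"ay":0,"az":-8.2},
    {"x":0,"y":0,"z":0,"ax":0,"ay":0,"az":-8.2},
    {"x":0,"y":0,"z":0,"ax":0,"ay":0,"az":-8.2}
  ]
}}

```text
time_s: 7.3
tool_pos: [0.5359, -0.2565, 0.0857]
tool_rot: [180.0, -0.0, 58.5]
force: [0.4, 0.8, 0.3]
grip_width: 0.0064
grasp_force: 0.0
```

{"name": "jog_arm", "arguments": {
  "motion": [
    {"x":0,"y":0,"z":0,"ax":0,"ay":0,"az":-8.2},
    {"x":0,"y":0,"z":0,"ax":0,"ay":0,"az":-8.2},
    {"x":0,"y":0,"z":0,"ax":0,"ay":0,"az":0},
    {"x":0,"y":0,"z":0,"ax":0,"ay":0,"az":0},
    {"x":0,"y":0,"z":0,"ax":0,"ay":0,"az":0}
  ]
}}

```text
time_s: 7.8
tool_pos: [0.5361, -0.2567, 0.0856]
tool_rot: [180.0, 0.0, 74.5]
force: [-0.0, 0.8, 0.7]
grip_width: 0.0058
grasp_force: 0.0
```

Run:
```python
from h import *
o=env.get_obs();print(o['time_s'],o['tool_pos'],o['tool_rot'],o['grip_width'])
snap('wrist','wrist3.png'); 
for n in ('scene','side'):
    im,P=snap(n,n+'3.png')
    h=cv2.cvtColor(im,cv2.COLOR_RGB2HSV)
s=cv2.imread('pics/side3.png');c=cv2.imread('pics/scene3.png');w=cv2.imread('pics/wrist3.png')
C=np.zeros((600,800,3),np.uint8)
C[:300,:480]=cv2.resize(s[150:250,180:340],(480,300),interpolation=cv2.INTER_CUBIC)
C[300:,:480]=cv2.resize(c[170:270,220:380],(480,300),interpolation=cv2.INTER_CUBIC)
C[:240,480:]=cv2.resize(w,(320,240),interpolation=cv2.INTER_AREA)
cv2.imwrite('pics/comp3.png',C)
```

```text
7.8 [ 0.53605118 -0.25672012  0.08563983] [1.79991179e+02 3.86165535e-03 7.44599229e+01] 0.005848941945713524
```

View pics/comp3.png

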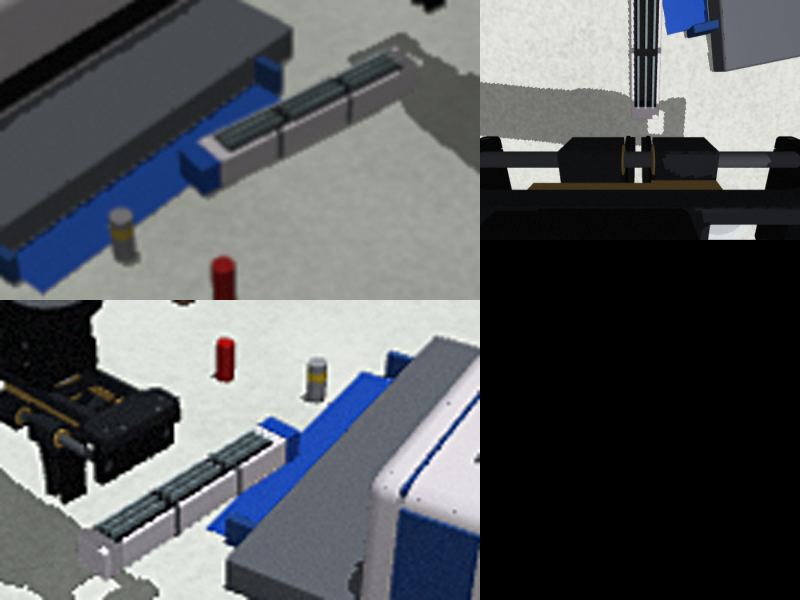

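Run:
```python
from h import *
w=cv2.cvtColor(cv2.imread('pics/wrist3.png'),cv2.COLOR_BGR2GRAY).astype(int)
for v in (20,90,130,185): print(v,w[v,256:330].tolist())
print('col',w[175:235,276].tolist());print('col',w[175:235,290].tolist())
```

```text
20 [223, 219, 217, 217, 127, 113, 116, 107, 186, 209, 227, 227, 136, 75, 29, 26, 27, 25, 18, 100, 134, 139, 144, 65, 30, 22, 28, 25, 24, 28, 24, 14, 13, 55, 136, 145, 143, 116, 38, 26, 27, 24, 25, 25, 13, 13, 14, 36, 109, 134, 143, 143, 62, 28, 27, 26, 25, 220, 228, 228, 219, 206, 156, 218, 226, 147, 88, 83, 82, 82, 83, 83, 86, 83]
90 [213, 213, 214, 211, 125, 112, 113, 116, 118, 120, 119, 119, 62, 51, 30, 27, 28, 29, 29, 26, 27, 26, 27, 28, 29, 25, 25, 29, 30, 30, 29, 30, 27, 29, 29, 26, 27, 26, 28, 28, 25, 29, 27, 28, 27, 25, 27, 25, 26, 25, 30, 29, 28, 28, 31, 112, 117, 116, 119, 119, 117, 212, 217, 214, 213, 213, 216, 215, 215, 217, 215, 213, 214, 212]
130 [219, 218, 218, 215, 213, 125, 113, 113, 111, 189, 214, 226, 226, 228, 66, 26, 28, 12, 12, 99, 143, 145, 146, 43, 27, 27, 27, 29, 29, 27, 23, 27, 88, 135, 141, 146, 66, 28, 29, 27, 27, 23, 23, 16, 13, 65, 141, 146, 147, 90, 34, 27, 29, 51, 222, 228, 228, 213, 192, 221, 223, 224, 223, 219, 218, 218, 218, 218, 217, 219, 222, 221, 224, 225]
185 [117, 119, 120, 123, 123, 125, 125, 124, 125, 110, 115, 119, 122, 124, 43, 13, 10, 3, 7
[... 151 characters left out ...]
 114, 112, 124, 124, 124, 125, 124, 125, 123, 124, 123, 124, 125, 127, 130, 126, 127, 125]
col [128, 130, 127, 129, 127, 129, 127, 127, 129, 129, 131, 135, 157, 177, 174, 156, 121, 122, 123, 123, 120, 123, 122, 123, 120, 120, 120, 122, 121, 121, 122, 118, 117, 109, 118, 117, 118, 118, 121, 119, 118, 118, 119, 119, 121, 121, 122, 120, 122, 122, 122, 122, 122, 119, 118, 120, 121, 120, 120, 116]
col [140, 134, 132, 131, 131, 132, 132, 132, 130, 128, 131, 137, 158, 179, 178, 156, 123, 120, 122, 122, 124, 119, 122, 121, 121, 123, 123, 123, 121, 123, 123, 120, 114, 112, 122, 121, 121, 121, 121, 123, 125, 126, 130, 127, 127, 124, 123, 121, 124, 124, 127, 127, 128, 127, 125, 127, 127, 126, 126, 123]
```

Run:
```python
from h import *
P=env.camera_params('wrist')
q=[(on(P,264,20,.03)+on(P,317.5,20,.03))/2,(on(P,265,185,.03)+on(P,312,185,.03))/2,on(P,288.5,208,.03),on(P,265,185,.03),on(P,312,185,.03)]
q=[x[:2] for x in q];print(np.round(q,4),[own(x) for x in q]); d=q[0]-q[1]; print(np.degrees(np.arctan2(d[0],d[1])),np.linalg.norm(q[3]-q[4]))
print('corner floor RF search');h=cv2.cvtColor(cv2.imread('pics/wrist3.png'),cv2.COLOR_BGR2HSV);m=cv2.inRange(h,(108,150,40),(125,255,255));k,l,st,ce=cv2.connectedComponentsWithStats(m)
for i in range(1,k):
    if st[i,4]>60: 
        for p in cv2.approxPolyDP(cv2.convexHull(cv2.findContours((l==i).astype('uint8'),0,2)[0][0]),2,True)[:,0]: print(p,own(on(P,*p)))
d/=np.linalg.norm(d);print('nose',own(q[2]+.25*d))
```

```text
[[ 0.5814 -0.1238]
 [ 0.5523 -0.2276]
 [ 0.5477 -0.2446]
 [ 0.5355 -0.223 ]
 [ 0.569  -0.2323]] [array([ -78.7, -136.1]), array([ -99.8, -241.9]), array([-103. , -259.2]), array([-116.8, -238.6]), array([ -82.7, -245.3])]
15.694683415576506 0.034741156556716904
corner floor RF search
[417  35] [  14.7 -154.9]
[417  48] [  14.  -163.6]
[399  58] [   0.2 -167.9]
[367  65] [ -24.2 -168. ]
[328  60] [ -52.8 -158.9]
[320   0] [ -52.5 -118.6]
[396   0] [   1.4 -129.2]
nose [-54. -14.]
```

{"name": "jog_arm", "arguments": {
  "motion": [
    {"x":-1,"y":0.8,"z":1,"ax":0,"ay":0,"az":0},
    {"x":0,"y":0,"z":3,"ax":0,"ay":0,"az":0},
    {"x":0,"y":0,"z":3.3,"ax":0,"ay":0,"az":0},
    {"x":0.5,"y":0,"z":0,"ax":0,"ay":0,"az":0},
    {"x":0.7,"y":0,"z":0,"ax":0,"ay":0,"az":0}
  ]
}}

```text
time_s: 8.45
tool_pos: [0.544, -0.2572, 0.0119]
tool_rot: [-179.9, 0.0, 74.5]
force: [1.5, 0.3, 0.6]
grip_width: 0.0059
grasp_force: 0.0
```

{"name": "jog_arm", "arguments": {
  "motion": [
    {"x":0.9,"y":0,"z":0,"ax":0,"ay":0,"az":0},
    {"x":0.9,"y":0,"z":0,"ax":0,"ay":0,"az":0},
    {"x":0.9,"y":0,"z":0,"ax":0,"ay":0,"az":0},
    {"x":0.9,"y":0,"z":0,"ax":0,"ay":0,"az":0},
    {"x":0.9,"y":0,"z":0,"ax":0,"ay":0,"az":0}
  ]
}}

```text
time_s: 8.95
tool_pos: [0.5572, -0.2139, 0.0138]
tool_rot: [179.9, 0.1, 74.6]
force: [-0.6, -4.0, 3.2]
grip_width: 0.0061
grasp_force: 1.9
```

```bash
cat > bar.py <<'E'
from h import *
import sys
im,P=snap('wrist',sys.argv[1]); o=env.get_obs(); print(o['tool_pos'],o['tool_rot'])
w=cv2.cvtColor(im,cv2.COLOR_RGB2GRAY).astype(int)
for v in (10,60,120,180): print(v,w[v,250:335].tolist())
h=cv2.cvtColor(im,cv2.COLOR_RGB2HSV);m=cv2.inRange(h,(108,150,40),(125,255,255));k,l,st,ce=cv2.connectedComponentsWithStats(m)
for i in range(1,k):
    if st[i,4]>60: 
        for p in cv2.approxPolyDP(cv2.convexHull(cv2.findContours((l==i).astype('uint8'),0,2)[0][0]),2,True)[:,0]: print(p,own(on(P,*p)),own(on(P,*p,.03)))
s=snap('side','s_'+sys.argv[1])[0]; c=snap('scene','c_'+sys.argv[1])[0]
E
python3 bar.py w4.png
```

```text
[ 0.55774129 -0.21123432  0.01348808] [ 1.79898342e+02 -4.86366093e-02  7.46976314e+01]
10 [29, 29, 30, 29, 83, 156, 160, 160, 166, 167, 145, 62, 32, 29, 27, 30, 30, 31, 32, 29, 29, 31, 28, 15, 20, 15, 46, 154, 158, 160, 161, 159, 167, 51, 26, 29, 29, 30, 29, 30, 31, 28, 28, 29, 30, 29, 31, 29, 55, 157, 161, 161, 166, 166, 168, 72, 34, 31, 28, 30, 28, 30, 143, 240, 243, 242, 242, 240, 235, 231, 189, 109, 98, 95, 97, 97, 97, 94, 96, 99, 97, 95, 96, 96, 95]
60 [29, 30, 30, 12, 14, 122, 159, 163, 167, 171, 170, 106, 42, 32, 31, 30, 33, 31, 31, 33, 30, 30, 29, 26, 30, 18, 45, 162, 164, 166, 166, 173, 139, 49, 33, 33, 33, 33, 33, 32, 29, 33, 30, 32, 30, 20, 20, 55, 159, 173, 172, 171, 172, 173, 54, 32, 32, 27, 34, 29, 33, 239, 242, 243, 242, 242, 237, 231, 216, 142, 90, 96, 100, 98, 99, 98, 96, 99, 96, 99, 99, 100, 99, 100, 96]
120 [33, 30, 33, 31, 30, 32, 117, 159, 158, 159, 161, 171, 77, 36, 33, 31, 32, 33, 30, 34, 34, 33, 33, 34, 15, 19, 47, 155, 170, 173, 172, 172, 79, 34, 31, 34, 34, 33, 35, 33, 32, 34, 31, 33, 30, 29, 55, 160, 166, 165, 171, 175, 141, 45, 37, 33, 36, 34, 35, 147, 240, 242, 242, 243, 238, 232, 213, 226, 243, 244, 243, 243, 241, 241, 241, 240, 240, 241, 184, 108, 102, 102, 102, 103, 101]
180 [87, 31, 25, 26, 12, 13, 18, 109, 151, 154, 152, 159, 141, 50, 26, 28, 27, 28, 30, 24, 29, 25, 30, 28, 13, 15, 75, 151, 161, 163, 164, 160, 50, 30, 26, 28, 29, 29, 27, 30, 27, 27, 30, 28, 17, 52, 149, 157, 155, 164, 165, 74, 34, 27, 28, 27, 28, 80, 239, 243, 243, 243, 238, 232, 210, 222, 238, 239, 238, 238, 238, 238, 237, 236, 237, 236, 236, 236, 237, 237, 237, 239, 240, 240, 241]
[420   0] [   1.6 -108.3] [ -12.8 -116.7]
[456 100] [  17.9 -160.9] [   0.7 -160.3]
[456 118] [  17.6 -170.6] [   0.4 -168.3]
[399 130] [ -14.6 -170.9] [ -26.3 -168.6]
[330 122] [ -52.6 -159. ] [ -57.9 -158.8]
[320  61] [ -53.3 -126.8] [ -58.4 -132. ]
[322   0] [-47.8 -98.7] [ -53.9 -108.7]
```

Run:
```python
from h import *
P=env.camera_params('wrist')
a,b,c=[own(on(P,u,v,.03)) for u,v in [(319.7,10),(315.5,120),(313.5,180)]]
print(a,b,c,np.degrees(np.arctan2(*(a-c))), own(env.get_obs()['tool_pos']))
```

```text
[ -56.3 -110.1] [ -65.2 -154.2] [ -70.6 -181.9] 11.263887121345359 [ -96.4 -225.5]
```

{"name": "jog_arm", "arguments": {
  "motion": [
    {"x":0.9,"y":0,"z":0,"ax":0,"ay":0,"az":0},
    {"x":0.9,"y":0,"z":0,"ax":0,"ay":0,"az":0},
    {"x":0.9,"y":0,"z":0,"ax":0,"ay":0,"az":0},
    {"x":0.9,"y":0,"z":0,"ax":0,"ay":0,"az":0},
    {"x":0.9,"y":0,"z":0,"ax":0,"ay":0,"az":0}
  ]
}}

```text
time_s: 9.6
tool_pos: [0.5684, -0.169, 0.0124]
tool_rot: [-180.0, -0.0, 74.6]
force: [-1.0, -2.4, 0.5]
grip_width: 0.0064
grasp_force: 1.2
```

{"name": "jog_arm", "arguments": {
  "motion": [
    {"x":0.9,"y":0,"z":0,"ax":0,"ay":0,"az":0},
    {"x":0.9,"y":0,"z":0,"ax":0,"ay":0,"az":0},
    {"x":0.9,"y":0,"z":0,"ax":0,"ay":0,"az":0},
    {"x":0.9,"y":0,"z":0,"ax":0,"ay":0,"az":0},
    {"x":0.9,"y":0,"z":0,"ax":0,"ay":0,"az":0}
  ]
}}

```text
time_s: 10.1
tool_pos: [0.5803, -0.1258, 0.0124]
tool_rot: [-180.0, -0.0, 74.6]
force: [0.1, -2.1, -0.5]
grip_width: 0.0059
grasp_force: 0.9
```

```bash
python3 bar.py w5.png | grep -v '^\['
python3 - <<'E'
from h import *
print(own(env.get_obs()['tool_pos']),env.get_obs()['tool_rot'])
s=cv2.imread('pics/s_w5.png');c=cv2.imread('pics/c_w5.png')
C=np.zeros((600,760,3),np.uint8)
C[:,:]=cv2.resize(s[140:260,170:322],(760,600),interpolation=cv2.INTER_CUBIC)
cv2.imwrite('pics/comp5.png',C)
E
```

```text
10 [32, 27, 33, 30, 19, 18, 80, 161, 166, 171, 171, 171, 150, 62, 32, 31, 30, 30, 28, 31, 32, 30, 29, 31, 33, 31, 32, 30, 27, 159, 164, 164, 167, 174, 171, 78, 31, 30, 29, 30, 33, 29, 32, 28, 31, 32, 30, 30, 22, 17, 46, 134, 166, 173, 172, 172, 172, 104, 44, 31, 31, 31, 34, 30, 33, 144, 242, 244, 244, 245, 241, 234, 230, 129, 103, 99, 98, 98, 100, 100, 97, 101, 97, 101, 98]
60 [44, 29, 30, 32, 28, 27, 28, 122, 164, 166, 168, 166, 167, 109, 38, 31, 29, 32, 33, 32, 34, 32, 36, 36, 32, 33, 34, 21, 48, 163, 170, 174, 176, 176, 143, 49, 34, 33, 32, 34, 35, 32, 35, 34, 33, 20, 20, 15, 14, 50, 110, 167, 168, 170, 176, 176, 110, 40, 35, 35, 37, 34, 32, 147, 242, 245, 245, 245, 242, 237, 235, 146, 105, 100, 99, 101, 100, 100, 100, 103, 103, 101, 102, 100, 99]
120 [244, 83, 33, 32, 34, 33, 23, 17, 119, 161, 165, 174, 175, 174, 71, 38, 35, 35, 36, 33, 36, 35, 35, 34, 20, 20, 14, 12, 48, 162, 168, 167, 171, 176, 111, 42, 35, 36, 36, 34, 33, 35, 33, 34, 34, 34, 22, 16, 48, 137, 170, 178, 181, 178, 182, 56, 35, 35, 36, 35, 34, 91, 241, 245, 244, 245, 243, 237, 234, 134, 102, 102, 103, 103, 102, 102, 102, 104, 103, 100, 101, 103, 101, 102, 101]
180 [149, 147, 53, 19, 16, 13, 13, 15, 12, 143, 155, 166, 165, 165, 126, 48, 27, 28, 29, 30, 30, 29, 27, 28, 31, 30, 30, 29, 55, 153, 159, 159, 165, 164, 51, 31, 29, 31, 31, 31, 28, 33, 31, 28, 33, 13, 16, 59, 131, 169, 169, 169, 169, 102, 43, 30, 29, 27, 30, 30, 140, 243, 245, 245, 242, 237, 232, 126, 101, 101, 98, 99, 100, 99, 99, 100, 99, 99, 98, 100, 99, 100, 100, 99, 97]
[ -79.3 -137.3] [ 1.79997551e+02 -7.22285653e-02  7.47072228e+01]
```

View pics/comp5.png

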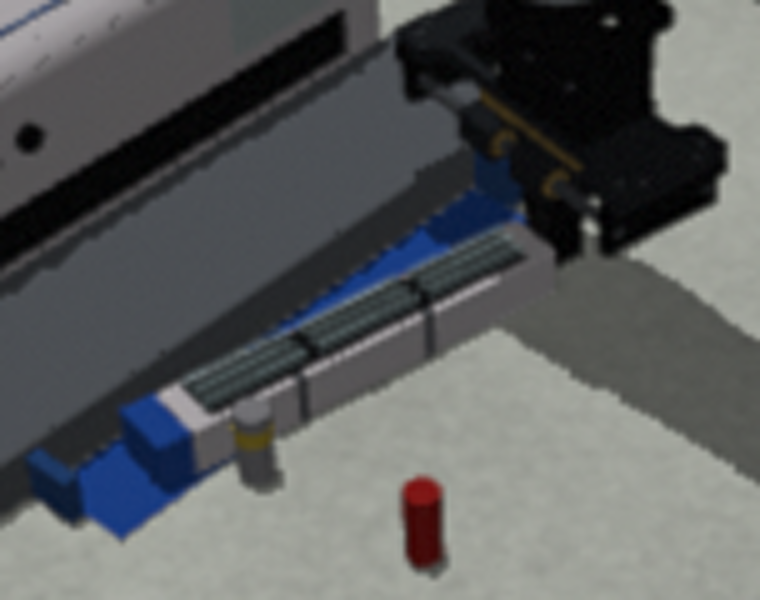

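{"name": "jog_arm", "arguments": {
  "motion": [
    {"x":-1,"y":0,"z":0,"ax":0,"ay":0,"az":0},
    {"x":-1,"y":0,"z":0,"ax":0,"ay":0,"az":0},
    {"x":0,"y":0,"z":-4,"ax":0,"ay":0,"az":0},
    {"x":0,"y":0,"z":-4,"ax":0,"ay":0,"az":0},
    {"x":0,"y":0,"z":0,"ax":0,"ay":0,"az":8.2}
  ]
}}

```text
time_s: 10.75
tool_pos: [0.5786, -0.1489, 0.0989]
tool_rot: [179.4, -0.1, 66.1]
force: [1.1, -0.2, 0.9]
grip_width: 0.0064
grasp_force: 0.0
```

{"name": "jog_arm", "arguments": {
  "motion": [
    {"x":0,"y":0,"z":0,"ax":0,"ay":0,"az":8.2},
    {"x":0,"y":0,"z":0,"ax":0,"ay":0,"az":8.2},
    {"x":0,"y":0,"z":0,"ax":0,"ay":0,"az":8.2},
    {"x":0,"y":0,"z":0,"ax":0,"ay":0,"az":8.2},
    {"x":0,"y":0,"z":0,"ax":0,"ay":0,"az":8.2}
  ],
  "claw": 1
}}

```text
time_s: 11.25
tool_pos: [0.5744, -0.1479, 0.0926]
tool_rot: [180.0, 0.0, 24.9]
force: [0.3, 1.0, -0.4]
grip_width: 0.0386
grasp_force: 0.0
```

{"name": "jog_arm", "arguments": {
  "motion": [
    {"x":0,"y":0,"z":0,"ax":0,"ay":0,"az":8.2},
    {"x":0,"y":0,"z":0,"ax":0,"ay":0,"az":8.2},
    {"x":0,"y":0,"z":0,"ax":0,"ay":0,"az":8.2},
    {"x":0,"y":0,"z":0,"ax":0,"ay":0,"az":8.2},
    {"x":0,"y":0,"z":0,"ax":0,"ay":0,"az":8.2}
  ]
}}

```text
time_s: 11.75
tool_pos: [0.5744, -0.1478, 0.0927]
tool_rot: [180.0, -0.0, -16.1]
force: [-0.2, 0.3, 0.2]
grip_width: 0.0783
grasp_force: 0.0
```

{"name": "jog_arm", "arguments": {
  "motion": [
    {"x":-1.3,"y":-4.3,"z":0,"ax":0,"ay":0,"az":0},
    {"x":-1.4,"y":-4.3,"z":0,"ax":0,"ay":0,"az":0},
    {"x":-1.4,"y":-4.4,"z":0,"ax":0,"ay":0,"az":0},
    {"x":0,"y":0,"z":0,"ax":0,"ay":0,"az":0},
    {"x":0,"y":0,"z":0,"ax":0,"ay":0,"az":0}
  ]
}}

```text
time_s: 12.25
tool_pos: [0.5703, -0.0097, 0.0927]
tool_rot: [180.0, -0.0, -15.5]
force: [-0.4, -0.4, 0.5]
grip_width: 0.0867
grasp_force: 0.0
```

Run:
```python
from h import *
o=env.get_obs();print(o['time_s'],o['tool_pos'],o['tool_rot'],o['grip_width'],own(o['tool_pos']))
im,P=snap('wrist','w6.png')
h=cv2.cvtColor(im,cv2.COLOR_RGB2HSV);g=cv2.cvtColor(im,cv2.COLOR_RGB2GRAY)
for u in (180,240,300,340): print(u,g[60:240:2,u].tolist())
```

```text
12.25 [ 0.57031982 -0.00965882  0.09271257] [ 1.79988682e+02 -1.85265770e-02 -1.55042702e+01] 0.08673471109035752 [-98.5 -23.2]
180 [124, 124, 123, 124, 127, 124, 124, 127, 124, 124, 125, 125, 124, 125, 124, 125, 123, 126, 124, 124, 75, 91, 45, 46, 45, 85, 48, 63, 97, 96, 96, 91, 96, 98, 95, 94, 94, 95, 93, 93, 95, 94, 130, 131, 130, 114, 25, 27, 90, 155, 64, 25, 23, 23, 68, 151, 131, 25, 23, 23, 66, 148, 142, 24, 179, 240, 213, 238, 138, 138, 142, 144, 143, 140, 136, 138, 141, 139, 137, 139, 144, 146, 145, 139, 138, 140, 141, 145, 147, 145]
240 [124, 123, 124, 125, 124, 124, 123, 126, 124, 126, 123, 124, 125, 119, 103, 68, 45, 45, 58, 53, 51, 101, 99, 101, 97, 99, 101, 98, 100, 100, 102, 98, 99, 100, 98, 97, 99, 98, 99, 100, 98, 99, 137, 237, 243, 232, 33, 28, 101, 155, 67, 28, 29, 28, 80, 153, 135, 27, 22, 24, 69, 149, 143, 29, 147, 235, 217, 239, 238, 236, 234, 136, 134, 134, 136, 135, 138, 138, 136, 136, 141, 139, 134, 131, 133, 133, 133, 138, 141, 141]
300 [123, 126, 126, 124, 124, 126, 123, 109, 93, 49, 45, 43, 65, 50, 64, 100, 101, 100, 103, 101, 102, 102, 102, 99, 99, 101, 101, 98, 102, 99, 103, 99, 101, 97, 98, 98, 98, 95, 99, 97, 97, 98, 139, 235, 243, 101, 29, 31, 36, 37, 29, 29, 28, 28, 41, 46, 25, 29, 24, 28, 48, 48, 20, 28, 219, 240, 204, 232, 234, 238, 240, 240, 146, 147, 146, 143, 177, 226, 142, 143, 138, 133, 131, 136, 141, 139, 137, 138, 139, 142]
340 [120, 124, 124, 103, 79, 46, 46, 56, 51, 53, 52, 64, 102, 100, 101, 98, 100, 100, 100, 100, 100, 97, 100, 101, 99, 102, 100, 99, 98, 102, 99, 98, 102, 97, 98, 97, 99, 96, 96, 95, 97, 96, 143, 235, 243, 184, 28, 28, 113, 153, 40, 26, 27, 26, 81, 151, 100, 26, 24, 26, 84, 150, 133, 24, 218, 241, 205, 240, 225, 134, 134, 137, 136, 135, 140, 140, 141, 141, 139, 144, 143, 145, 146, 145, 139, 136, 140, 142, 148, 146]
```

{"name": "jog_arm", "arguments": {
  "motion": [
    {"x":0,"y":0,"z":4,"ax":0,"ay":0,"az":0},
    {"x":0,"y":0,"z":4,"ax":0,"ay":0,"az":0},
    {"x":0.4,"y":0,"z":0,"ax":0,"ay":0,"az":0},
    {"x":0.4,"y":0,"z":0,"ax":0,"ay":0,"az":0},
    {"x":0.4,"y":0,"z":0,"ax":0,"ay":0,"az":0}
  ]
}}

```text
time_s: 12.8
tool_pos: [0.584, -0.0143, 0.0147]
tool_rot: [-180.0, -0.2, -15.7]
force: [-0.5, 0.2, -0.6]
grip_width: 0.0868
grasp_force: 0.6
```

{"name": "jog_arm", "arguments": {
  "motion": [
    {"x":0.5,"y":0,"z":0,"ax":0,"ay":0,"az":-1.4},
    {"x":0.5,"y":0,"z":0,"ax":0,"ay":0,"az":-1.4},
    {"x":0.5,"y":0,"z":0,"ax":0,"ay":0,"az":-1.4},
    {"x":0.5,"y":0,"z":0,"ax":0,"ay":0,"az":-1.4},
    {"x":0,"y":0,"z":0,"ax":0,"ay":0,"az":0}
  ]
}}

```text
time_s: 13.3
tool_pos: [0.6026, -0.0178, 0.0128]
tool_rot: [-180.0, -0.1, -9.9]
force: [-0.5, 0.2, -0.9]
grip_width: 0.087
grasp_force: 0.0
```

Run:
```python
from h import *
o=env.get_obs();print(o['time_s'],o['force'],o['wrist_torque'],o['tool_rot'],own(o['tool_pos']))
```

```text
13.3 [-0.4843144   0.23602909 -0.88576661] [0.10479403 0.15891282 0.01313099] [-1.79980180e+02 -1.05016904e-01 -9.94322409e+00] [-65.7 -28.8]
```

{"name": "jog_arm", "arguments": {
  "motion": [
    {"x":0.5,"y":0,"z":0,"ax":0,"ay":0,"az":-1.4},
    {"x":0.5,"y":0,"z":0,"ax":0,"ay":0,"az":-1.4},
    {"x":0.4,"y":0,"z":0,"ax":0,"ay":0,"az":-1.4},
    {"x":0.4,"y":0,"z":0,"ax":0,"ay":0,"az":-1.3},
    {"x":0,"y":0,"z":0,"ax":0,"ay":0,"az":0}
  ]
}}

```text
time_s: 13.8
tool_pos: [0.6202, -0.0203, 0.0125]
tool_rot: [-180.0, -0.1, -4.5]
force: [-0.3, -1.2, 0.6]
grip_width: 0.0871
grasp_force: 0.1
```

Run:
```python
from h import *
o=env.get_obs();print(o['time_s'],o['force'],o['wrist_torque'],o['tool_rot'],own(o['tool_pos']))
```

```text
13.8 [-0.27358958 -1.15914045  0.63464461] [ 0.04224039  0.13978837 -0.03972313] [-1.79997188e+02 -7.73376565e-02 -4.45068535e+00] [-48. -30.]
```

{"name": "jog_arm", "arguments": {
  "motion": [
    {"x":0.15,"y":0,"z":0,"ax":0,"ay":0,"az":0},
    {"x":0.15,"y":0,"z":0,"ax":0,"ay":0,"az":0},
    {"x":0.1,"y":0,"z":0,"ax":0,"ay":0,"az":0},
    {"x":0,"y":0,"z":0,"ax":0,"ay":0,"az":0},
    {"x":0,"y":0,"z":0,"ax":0,"ay":0,"az":0}
  ]
}}

```text
time_s: 14.3
tool_pos: [0.6226, -0.0204, 0.0125]
tool_rot: [180.0, 0.1, -4.5]
force: [-5.5, 0.1, 2.9]
grip_width: 0.0872
grasp_force: 2.6
```

Run:
```python
from h import *
o=env.get_obs();print(o['time_s'],o['force'],o['wrist_torque'],o['tool_rot'],own(o['tool_pos']))
```

```text
14.3 [-5.47058399  0.10437944  2.89248849] [0.20397342 1.24743816 0.28127135] [ 1.79995841e+02  6.08186979e-02 -4.47897026e+00] [-45.5 -29.9]
```

{"name": "jog_arm", "arguments": {
  "motion": [
    {"x":0.15,"y":0,"z":0,"ax":0,"ay":0,"az":0},
    {"x":0.15,"y":0,"z":0,"ax":0,"ay":0,"az":0},
    {"x":0.1,"y":0,"z":0,"ax":0,"ay":0,"az":0},
    {"x":0,"y":0,"z":0,"ax":0,"ay":0,"az":0},
    {"x":0,"y":0,"z":0,"ax":0,"ay":0,"az":0}
  ]
}}

```text
time_s: 14.8
tool_pos: [0.623, -0.0205, 0.0124]
tool_rot: [180.0, 0.5, -4.4]
force: [-14.5, -0.4, 11.3]
grip_width: 0.0869
grasp_force: 7.3
```

Run:
```python
from h import *
o=env.get_obs();print(o['time_s'],o['force'],o['wrist_torque'],o['tool_rot'],own(o['tool_pos']))
im,P=snap('wrist','w7.png');h=cv2.cvtColor(im,cv2.COLOR_RGB2HSV);g=cv2.cvtColor(im,cv2.COLOR_RGB2GRAY)
for u in (130,180,240,300,360,400): print(u,g[60:240:2,u].tolist())
```

```text
14.8 [-14.53253548  -0.36034033  11.28619488] [0.56476581 3.19291966 0.75154823] [179.96392541   0.50466827  -4.40544049] [-45.2 -29.9]
130 [151, 150, 149, 154, 152, 150, 151, 152, 151, 151, 151, 152, 149, 151, 152, 149, 149, 152, 150, 151, 153, 151, 149, 151, 152, 153, 152, 152, 152, 151, 151, 152, 152, 152, 153, 153, 152, 151, 150, 151, 149, 152, 152, 152, 151, 152, 153, 151, 150, 151, 149, 149, 149, 152, 151, 151, 152, 151, 150, 137, 118, 135, 154, 153, 155, 48, 26, 28, 29, 93, 111, 176, 179, 89, 29, 26, 22, 23, 85, 92, 177, 177, 115, 18, 12, 13, 58, 84, 99, 177]
180 [153, 150, 152, 153, 150, 153, 149, 151, 152, 152, 152, 155, 150, 150, 152, 153, 149, 151, 152, 151, 149, 151, 151, 151, 151, 150, 154, 153, 151, 152, 150, 151, 152, 151, 150, 151, 149, 152, 150, 152, 154, 153, 151, 152, 151, 153, 152, 149, 151, 152, 152, 149, 152, 151, 152, 151, 151, 153, 150, 136, 109, 228, 251, 253, 251, 27, 28, 29, 33, 93, 120, 177, 177, 59, 29, 28, 29, 44, 92, 98, 177, 184, 87, 18, 11, 16, 70, 87, 107, 176]
240 [152, 152, 152, 151, 151, 151, 153, 150, 151, 152, 150, 151, 152, 153, 152, 151, 153, 
[... 953 characters left out ...]
151, 150, 152, 152, 153, 151, 151, 151, 151, 150, 151, 150, 152, 152, 152, 149, 152, 153, 150, 151, 150, 154, 153, 150, 145, 127, 130, 249, 252, 252, 248, 30, 32, 29, 51, 95, 164, 180, 173, 30, 27, 29, 28, 68, 95, 130, 178, 176, 30, 17, 14, 25, 88, 86, 143, 178]
400 [151, 153, 150, 150, 150, 151, 153, 152, 153, 151, 153, 151, 152, 153, 151, 150, 151, 153, 151, 151, 154, 152, 150, 151, 149, 153, 154, 151, 152, 151, 150, 150, 152, 151, 150, 151, 152, 150, 152, 152, 151, 151, 152, 152, 150, 151, 152, 151, 154, 152, 152, 150, 153, 153, 152, 151, 152, 151, 147, 122, 129, 250, 252, 252, 117, 29, 30, 29, 59, 92, 161, 180, 164, 28, 30, 30, 27, 78, 85, 141, 176, 165, 16, 14, 14, 32, 89, 87, 158, 176]
```

{"name": "jog_arm", "arguments": {
  "motion": [
    {"x":-0.6,"y":0,"z":0,"ax":0,"ay":0,"az":0},
    {"x":-1.5,"y":0,"z":0,"ax":0,"ay":0,"az":0},
    {"x":-2,"y":0,"z":0,"ax":0,"ay":0,"az":0},
    {"x":0,"y":0,"z":-3,"ax":0,"ay":0,"az":0},
    {"x":0,"y":0,"z":-4,"ax":0,"ay":0,"az":0}
  ]
}}

```text
time_s: 15.35
tool_pos: [0.5852, -0.0176, 0.0814]
tool_rot: [180.0, 0.1, -4.5]
force: [1.6, 0.2, 1.2]
grip_width: 0.0873
grasp_force: 0.0
```

{"name": "jog_arm", "arguments": {
  "motion": [
    {"x":0,"y":0,"z":-4,"ax":0,"ay":0,"az":0},
    {"x":0,"y":0,"z":-4,"ax":0,"ay":0,"az":0},
    {"x":0,"y":0,"z":-4,"ax":0,"ay":0,"az":0},
    {"x":0,"y":0,"z":0,"ax":0,"ay":0,"az":0},
    {"x":0,"y":0,"z":0,"ax":0,"ay":0,"az":0}
  ]
}}

```text
time_s: 15.85
tool_pos: [0.588, -0.0176, 0.2041]
tool_rot: [-180.0, -0.3, -4.5]
force: [0.4, 0.3, -0.6]
grip_width: 0.087
grasp_force: 0.0
```

Run:
```python
from h import *
o=env.get_obs();print(o['time_s'],o['force'],o['tool_pos'])
w=snap('wrist','w8.png')[0][:,:,::-1];s=snap('side','s8.png')[0][:,:,::-1]
C=np.zeros((600,800,3),np.uint8)
C[:,:400]=cv2.resize(s[130:265,170:300],(400,415),interpolation=cv2.INTER_CUBIC)[:1].repeat(600,0)*0
C[:300,:400]=cv2.resize(s[145:250,170:310],(400,300),interpolation=cv2.INTER_CUBIC)
C[:300,400:]=cv2.resize(s,(400,300),interpolation=cv2.INTER_AREA)
C[300:,:]=cv2.resize(w[:210],(800,300),interpolation=cv2.INTER_CUBIC)
cv2.imwrite('pics/comp8.png',C)
```

```text
15.85 [ 0.36113182  0.32847006 -0.61954517] [ 0.58804006 -0.01764832  0.20412015]
```

View pics/comp8.png

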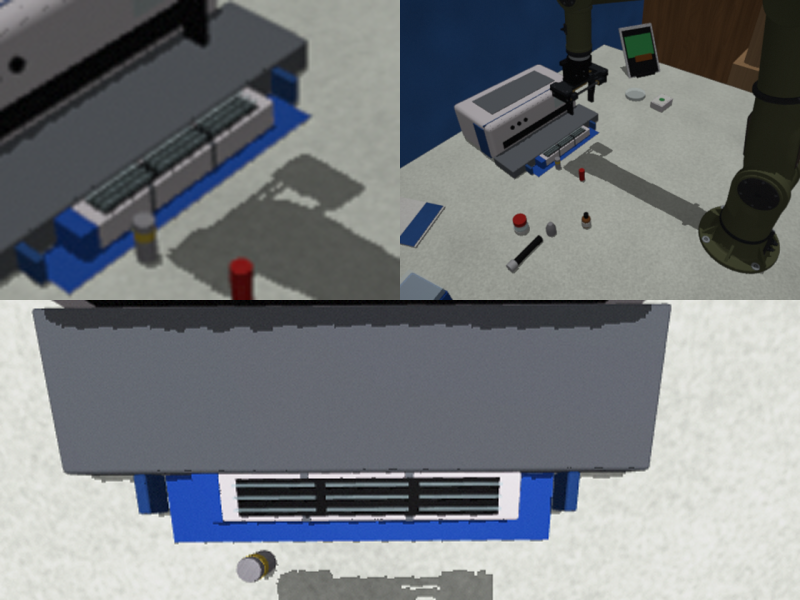

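The picture shows the magazine lying flat against the stop along its whole length: its back edge runs along the deck edge at row 472, from column 185 to 520. It sits between the cheeks, the hand is up, and everything else is where it was.

```bash
python3 -c "
from cell import env
print(env.sign_off())"
```

```text
the job is handed in; nothing more can be done
None
```

The magazine is in the bay, flat against the back stop along its whole length. It was pushed in nose first behind the post, then the tail was swung in; nothing else was moved, the hand is clear, and the job is handed in at about 16 s of the 64 s allowed.

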